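# Refit the cover of the worktop water filter

### The job

Refit the cover of the open water filter on the worktop. Pick the cover up by its rib, hold it tilted and hook the tongue on its edge under the ledge at the far end of the bay, then slowly swing the near end down until the spring catch has clicked over it and the cover lies fully home and level. Feel your way in gently without forcing it, let go of it, and leave the other things where they stand.

Things in the scene. Friction and masses are not known exactly. Their poses are not given: they have to be found in the camera images.
- case: White open case of the water filter, 198 (x) x 110 (y) x 44 mm high, fixed. Origin: centre of its underside; z up, -x to its ledge end (away from the robot), +x to its catch end. The grey cassette in it (bay 82 mm wide, walls up to z 50) stands shifted along the case's x by an UNMEASURED -15 to +15 mm, new each time, and holds firm. The points below are for shift 0: feel for the true stop.
- seat_end (a point): Case frame (-62, 0, 34) mm, for cassette shift 0: under the fitted cover's underside where its tongue begins. The cover seats on rails along both long sides of the bay (|y| 33 to 41 mm, x -62 to 62), tops at this height; between them the bay is open 23 mm down. The fitted cover has 1.5 mm play either way in x, 2.5 mm in y. Axes as the case's.
- ledge_edge (a point): Case frame (-67, 0, 40.5) mm, for cassette shift 0: lower free edge of the ledge that spans the bay's -x end. The ledge goes back 11 mm to -x, its top at z 50. The tongue goes under it; the pocket below is open downward and ends at a wall 8.5 mm to -x of this edge, the stop for the tongue's tip. Axes as the case's.
- catch_nose (a point): Case frame (58, 0, 45) mm, for cassette shift 0: nose of the black spring catch, 30 mm wide. Its slope rises from here to x 64, z 56. It yields to +x up to 9 mm (0.8 N at first, 1.7 N at 6 mm): the cover's end is pressed past it with about 2 to 7 N, then it springs back over the cover. The bay's end wall has its face at x 63.5, top z 50. Axes as the case's.
- cover: Grey loose cover, 0.1 to 0.2 kg: plate 124 (x) x 77 (y) x 8 mm; upright grip rib across its middle (14 mm in x, 50 in y, 38 high above the plate); tongue along the -x edge 12 long, 60 wide, 4 thick, flush with the underside. Origin: middle of the rib, 27 mm above the underside, 19 above the plate's top. Starts flat left of the case, rib up, tongue roughly away from the robot.
- tongue_tip (a point): middle of the tip of the cover's tongue, half its thickness up (74 mm along -x and 25 mm below the cover's origin); axes as the cover's
- tuna_tin: bystander: low round tin 86 mm wide, 40 high, left of and beyond the case; origin at its foot
- spice_jar: bystander: spice jar 41 mm wide, 105 high, to the right of the case; origin at its foot
- tape_roll: bystander: roll of masking tape 104 mm wide, 25 high, in front of the cover; origin at its foot
- kitchen_timer: bystander: round kitchen timer 68 mm wide, 54 high, left of the cover; origin at its foot

How it is judged:
By the outcome, as a careful person would: the job done as asked, in the order asked, and still so for the second after the job is handed in, with the robot touching nothing.
It also fails if it takes over 43 s, if anything falls off the work surface, if the arm or the gripper's body presses on something with over 40 N, if the wrist force passes 120 N, or if a joint passes its speed limit or range.

### The arm

A 6-joint arm with a two-finger parallel gripper is mounted at the origin on a cart in front of the work surface, level with it; the furniture and walls round the work are solid. World frame = base frame: x ahead of the robot, y to its left, z up, the work surface at z = 0. Lengths are in m, angles in rad, forces in N, time in s.
With the tool pointing down it reaches from about 0.35 to 0.775 m from the base axis. Payload 5.5 kg.
Tool frame: the origin (TCP) lies midway between the tips of the shut fingers; the grasp point (between the pads) lies grip_point_offset behind it (grip_point_offset is the distance from the TCP to the grasp point, in m); z points along the fingers, y is the direction in which the jaws open and shut (so a half turn about z gives the same grasp; the last joint's range is limited). The gripper opens to 85 mm and grips with 20 to 120 N. Pads are 22 mm wide; open, the fingers measure 114 mm over their backs; the gripper's body (76 mm by 85 mm) begins 54 mm behind the grasp point. The pads swing forward as they close: fully open they stand 13 mm farther back than shut.
Start: joints at [1.006, 0.313, 0.046, 1.304, 0, 1.431], TCP at [0.237, 0.524, 0.231] pointing down, gripper open.
Joint ranges: [-2.76, 2.76], [-0.86, 1.69], [-1.03, 1.26], [-2.2, 2.34], [-1.47, 1.5], [-3.14, 3.14]. Speed limits (rad/s): [2.57, 2.57, 3.14, 3.14, 3.14, 3.14].

### API

Orientations are given as a unit quaternion [w, x, y, z].
In Python, from workcell import * gives the robot as it stands.
- The arm moves only by the tool send_rows, never from a script. Its argument "series" is one flat list of numbers, 7 for each row, row after row: the shift along the tool's x, y, z in cm, then the turn, a rotation vector about the tool's x, y, z in degrees, then the opening, from 0 (shut) to 1 (fully open). A call has 1 to 10 rows; each row is the pose to reach, as a shift and turn from the pose commanded when the call began, along the tool's axes at that moment; what a row does not reach only later rows make up. A row lasts 1/12 s, in which the tool goes at most 41.7 mm and 7.16 degrees, less where a joint would pass 70% of its speed; a pose out of reach is approached as far as the arm can. A call with a gripper value outside its range is refused whole. The fingers move at their own pace and stop on an object; "newtons" is the grip in N (left out, the last holds). Time passes only in rows, so rows that repeat a pose let the fingers close. It gives the time, the measured TCP pose, the force and the opening at its end, in the units of the state.
- get_state(): the state, without advancing time (a new reading comes with each control period).
- read_camera(name): name is "side" or "top" or "wrist"; returns the picture (384x512x3 uint8, blue, green, red); there is no depth.
- camera_info(name): a dict with "K" (3x3 intrinsics, pixels), "xyz" and "attitude" of the camera in the world. Camera axes: x right, y down, z forward; pixel columns grow to the right and rows downward; lengths in m; the calibration is good to about 2 mm. The wrist camera is an equidistant fisheye: a pixel r from the principal point sees the ray r / f radians off the axis. A picture is of the moment at which its call begins: read the wrist's pose just before it. camera_info takes no time and is no camera call; for the wrist camera it gives the pose at the moment of the call.
- hand_in(): hands the job in, once; it reports no verdict.
Trained networks look in the newest picture that a camera, given by its name, has taken for a name from the list of things; names that differ only in an ending like _2 or _b are one class to them, and where a whole thing is asked for, a point or a joint stands for the part that bears it (a point fixed in the world has none). Each returns a list of dicts, best first, with "p" (0 to 1); they miss things now and then, are a little off and sometimes report something else, mostly with a low value. They report only what shows in the picture. A call takes as long as a camera call.
- silhouettes(camera, label): "pixels" (384x512 bool, what is visible of it) and "box" ([left, top, width, height] in pixels, round what is visible of it).
The state is a dict: "clock": time; "joint_pos": joint angles; "qvel": joint speeds; "tau": joint torques, N m; "tcp_pos": TCP position; "orientation": TCP orientation; "wrist_force": force on the tool from outside, world axes, zero at the start; "ft_torque": the same for the moment, N m; "finger_gap": finger opening in m.
Only numpy, scipy, OpenCV 4.12 (cv2) and the standard library are available. Lean on these libraries where they do the work, as an engineer would, in place of code of your own. Each camera call takes 0.05 s, during which the arm holds its last target. There are 200 camera calls.

## Working session

There is one attempt and no reset: what is moved stays moved. The work goes in short steps, Python scripts to look and compute and a tool call to move; the robot and the scene stay as the last step left them, time stands still between calls to the robot, and variables do not carry over. Pictures are saved under pics/ and viewed, about 8 in all and at most 12, crops included, and the job is handed in when it is done.

Besides the shell and the picture viewer there is one more tool, called as name(argument=value, ...), one argument or row to a line, values as JSON. send_rows: Moves the arm, as the interface text tells. Its arguments: {"type":"object","properties":{"series":{"type":"array"},"newtons":{"type":"number"}},"required":["series"]}

```bash
mkdir -p pics; ls
cat > h.py <<'E'
from workcell import *
import numpy as np, cv2
from scipy.spatial.transform import Rotation as R
E
python3 - <<'E'
from h import *
s=get_state();print({k:np.round(v,3).tolist() for k,v in s.items()})
for c in("side","top","wrist"):
    i=camera_info(c);print(c,i)
    cv2.imwrite(f"pics/{c}0.png",read_camera(c))
a=[cv2.imread(f"pics/{c}0.png") for c in("side","top")]
cv2.imwrite("pics/a0.png",np.vstack(a)[:, :])
E
```

```text
pics
{'clock': 0.0, 'joint_pos': [1.006, 0.314, 0.045, 1.304, -0.0, 1.431], 'qvel': [0.001, 0.0, 0.001, -0.0, -0.001, -0.001], 'tau': [-0.001, -48.062, 29.853, 0.019, -0.0, -0.0], 'tcp_pos': [0.237, 0.523, 0.23], 'orientation': [-0.0, 0.211, 0.978, -0.001], 'wrist_force': [-0.11, 0.405, -0.469], 'ft_torque': [0.046, -0.039, 0.007], 'finger_gap': 0.085}
side {'K': array([[368.05936577,   0.        , 250.76340375],
       [  0.        , 368.05936577, 195.59339871],
       [  0.        ,   0.        ,   1.        ]]), 'xyz': array([ 0.48639579, -0.76142832,  0.73556989]), 'attitude': array([-0.46235521,  0.88632338, -0.02322673,  0.01091086])}
top {'K': array([[367.47744172,   0.        , 252.38695692],
       [  0.        , 367.47744172, 188.54235848],
       [  0.        ,   0.        ,   1.        ]]), 'xyz': array([0.38512726, 0.17188152, 1.28696319]), 'attitude': array([-0.03625937,  0.71238076, -0.69963626,  0.04132807])}
wrist {'K': array([[297.31863964,   0.        , 252.01116741],
       [  0.        , 297.31863964, 198.70444393],
       [  0.        ,   0.        ,   1.        ]]), 'xyz': array([0.17486715, 0.55073793, 0.37275971]), 'attitude': array([0.11514835, 0.83254615, 0.53678685, 0.07394353])}
```

Run:
```python
from h import *
cv2.imwrite("pics/t0.png",cv2.resize(cv2.imread("pics/top0.png"),(800,600),interpolation=cv2.INTER_CUBIC))
cv2.imwrite("pics/s0.png",cv2.resize(cv2.imread("pics/side0.png"),(800,600),interpolation=cv2.INTER_CUBIC))
for c in("top","side","wrist"):
  for l in("case","cover","seat_end","tuna_tin","spice_jar","tape_roll","kitchen_timer"):
    r=silhouettes(c,l)
    print(c,l,[(round(float(d["p"]),2),np.round(d["box"]).tolist(),int(d["pixels"].sum())) for d in r[:2]])
    if r: np.save(f"m_{c}_{l}.npy",r[0]["pixels"])
```

```text
top case [(0.9, [255.0, 139.0, 46.0, 63.0], 1861)]
top cover [(0.68, [191.0, 184.0, 30.0, 40.0], 827)]
top seat_end [(0.64, [255.0, 140.0, 40.0, 59.0], 1873)]
top tuna_tin [(0.97, [215.0, 128.0, 24.0, 29.0], 554)]
top spice_jar [(0.6, [325.0, 117.0, 18.0, 14.0], 229)]
top tape_roll [(0.67, [201.0, 248.0, 28.0, 31.0], 294)]
top kitchen_timer [(0.78, [149.0, 197.0, 26.0, 19.0], 316)]
side case [(0.92, [235.0, 210.0, 75.0, 42.0], 2239)]
side cover [(0.65, [212.0, 175.0, 40.0, 28.0], 540)]
side seat_end [(0.92, [235.0, 212.0, 74.0, 38.0], 2388)]
side tuna_tin [(0.96, [286.0, 186.0, 20.0, 22.0], 470)]
side spice_jar []
side tape_roll [(0.9, [158.0, 184.0, 30.0, 23.0], 499)]
side kitchen_timer [(0.66, [221.0, 157.0, 18.0, 14.0], 224)]
wrist case [(0.63, [90.0, 371.0, 27.0, 12.0], 108)]
wrist cover [(0.58, [174.0, 315.0, 26.0, 24.0], 370), (0.22, [264.0, 302.0, 44.0, 25.0], 796)]
wrist seat_end [(0.42, [89.0, 376.0, 30.0, 7.0], 102)]
wrist tuna_tin []
wrist spice_jar [(0.48, [91.0, 368.0, 27.0, 16.0], 98)]
wrist tape_roll [(0.89, [88.0, 226.0, 59.0, 55.0], 1427)]
wrist kitchen_timer [(0.59, [262.0, 303.0, 42.0, 25.0], 786), (0.44, [90.0, 224.0, 54.0, 57.0], 1502)]
```

View pics/t0.png

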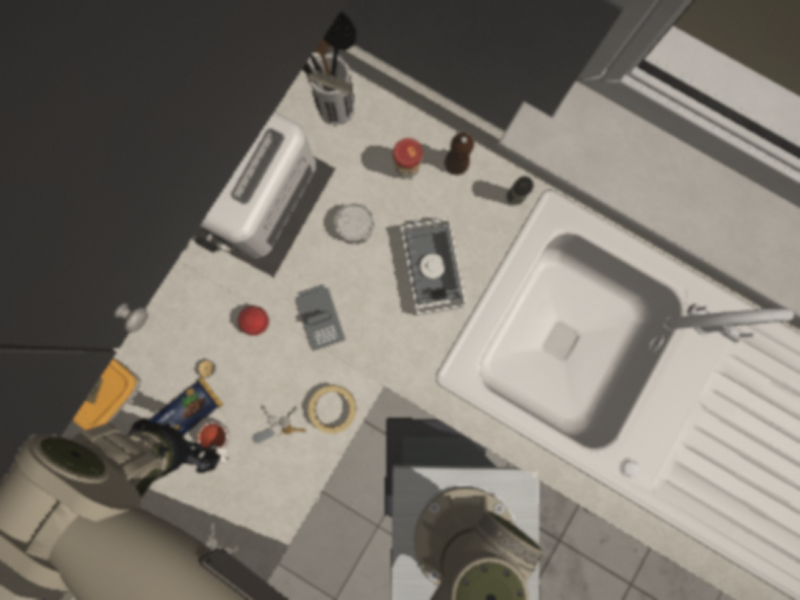

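View pics/s0.png

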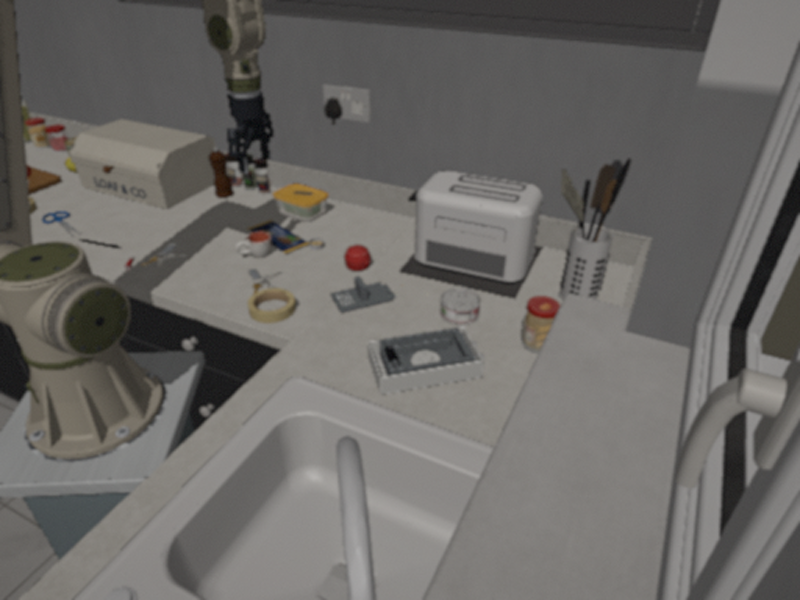

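Top view: cover at about (320,317)/800-wide, tongue end up at (313,290), rib at (318,313); case centre (432,266), ledge up, catch (black) at (437,296). Side view confirms: the tape roll sits nearer the robot, timer behind cover, tin beyond. Rough positions next.

```bash
cat >> h.py <<'E'
def q2R(q): return R.from_quat([q[1],q[2],q[3],q[0]])
def ray(c,uv,info=None):
    i=info or camera_info(c);K=i["K"];uv=np.atleast_2d(uv).astype(float)
    x=(uv[:,0]-K[0,2])/K[0,0];y=(uv[:,1]-K[1,2])/K[1,1]
    if c=="wrist":
        r=np.hypot(x,y)+1e-12;d=np.c_[np.sin(r)*x/r,np.sin(r)*y/r,np.cos(r)]
    else:
        d=np.c_[x,y,np.ones_like(x)];d/=np.linalg.norm(d,axis=1)[:,None]
    return np.array(i["xyz"]),q2R(i["attitude"]).apply(d)
def atz(c,uv,z,info=None):
    o,d=ray(c,uv,info);return o+d*((z-o[2])/d[:,2])[:,None]
def proj(c,P,info=None):
    i=info or camera_info(c);K=i["K"];p=q2R(i["attitude"]).inv().apply(np.atleast_2d(P)-i["xyz"])
    if c=="wrist":
        r=np.hypot(p[:,0],p[:,1])+1e-12;th=np.arctan2(r,p[:,2]);n=np.c_[p[:,0]*th/r,p[:,1]*th/r]
    else: n=p[:,:2]/p[:,2:]
    return n*[K[0,0],K[1,1]]+[K[0,2],K[1,2]]
def rel(p,Rt,s=None):
    s=s or get_state();R0=q2R(s["orientation"])
    d=R0.inv().apply(np.array(p)-s["tcp_pos"])*100;w=(R0.inv()*Rt).as_rotvec(degrees=True)
    return np.round(d,2).tolist(),np.round(w,2).tolist()
E
python3 - <<'E'
from h import *
for l,z in(("case",.04),("cover",.01),("tuna_tin",.03),("tape_roll",.015),("kitchen_timer",.03)):
    for c in("top","side"):
        m=np.load(f"m_{c}_{l}.npy").astype(np.uint8)
        ys,xs=np.nonzero(m);P=atz(c,np.c_[xs,ys],z)[:,:2]
        rc=cv2.minAreaRect(P.astype(np.float32)*1000)
        print(l,c,np.round(rc[0]),np.round(rc[1]),round(rc[2],1))
i=camera_info("wrist");s=get_state();R0=q2R(s["orientation"])
print("cam in tool",R0.inv().apply(i["xyz"]-s["tcp_pos"]),"\n",(R0.inv()*q2R(i["attitude"])).as_matrix().round(3))
print(R0.as_matrix().round(3))
E
```

```text
case top [590.  82.] [205. 111.] 11.3
case side [588.  63.] [207. 151.] 12.0
cover top [473. 329.] [135.  77.] 20.0
cover side [468. 337.] [135. 130.] 21.8
tuna_tin top [682. 257.] [92. 87.] 1.1
tuna_tin side [681. 247.] [133.  75.] 80.2
tape_roll top [272. 295.] [101.  92.] 1.5
tape_roll side [269. 291.] [100. 137.] 5.1
kitchen_timer top [463. 474.] [65. 65.] 2.4
kitchen_timer side [460. 462.] [115.  62.] 88.9
cam in tool [ 0.06764604 -0.0009313  -0.14225959] 
 [[-0.001 -0.962 -0.271]
 [ 1.    -0.001  0.001]
 [-0.001 -0.271  0.962]]
[[-0.911  0.412  0.   ]
 [ 0.412  0.911  0.   ]
 [-0.     0.    -1.   ]]
```

```bash
python3 - <<'E'
from h import *
import workcell; print([n for n in dir(workcell) if not n.startswith('_')]); print(getattr(workcell,'grip_point_offset',None))
def down(a):
    a=np.radians(a);y=[np.cos(a),np.sin(a),0];z=[0,0,-1];return R.from_matrix(np.c_[np.cross(y,z),y,z])
print(down(11.3).as_matrix().round(2))
print(rel([.598,.043,.16],down(11.3)))
E
cat >> h.py <<'E'
def down(a):
    a=np.radians(a);y=[np.cos(a),np.sin(a),0];z=[0,0,-1];return R.from_matrix(np.c_[np.cross(y,z),y,z])
E
```

```text
['MotionError', 'camera_info', 'get_state', 'grip_point_offset', 'hand_in', 'read_camera', 'silhouettes']
0.0187
[[-0.2   0.98  0.  ]
 [ 0.98  0.2   0.  ]
 [ 0.    0.   -1.  ]]
([-52.71, -28.94, 7.13], [0.01, -0.0, 54.36])
```

send_rows(
  series=[-40,-22,5,0,0,54.4,1,-40,-22,5,0,0,54.4,1,-40,-22,5,0,0,54.4,1,-40,-22,5,0,0,54.4,1,-40,-22,5,0,0,54.4,1,-40,-22,5,0,0,54.4,1,-40,-22,5,0,0,54.4,1,-40,-22,5,0,0,54.4,1,-52.7,-28.9,7.1,0,0,54.4,1,-52.7,-28.9,7.1,0,0,54.4,1],
)

```text
clock: 2.03
tcp_pos: [0.4865, 0.191, 0.1845]
orientation: [0.0, 0.634, 0.773, 0.0]
wrist_force: [1.1, 0.6, -1.4]
finger_gap: 0.0854
```

```bash
python3 -c "
from h import *
s=get_state();print(s['clock'],s['tcp_pos'],s['joint_pos'],rel([.598,.043,.16],down(11.3)))"
```

```text
2.0333 [0.48649576 0.19096218 0.18450622] [ 2.20251063e-01  2.30526687e-01 -1.80828982e-01  1.15848665e+00
  2.06728268e-04  1.59482877e+00] ([-16.69, 8.05, 2.45], [0.05, -0.01, -0.06])
```

send_rows(
  series=[-16.7,8,2.4,0,0,0,1,-16.7,8,2.4,0,0,0,1,-16.7,8,2.4,0,0,0,1,-16.7,8,2.4,0,0,0,1,-16.7,8,2.4,0,0,0,1,-16.7,8,2.4,0,0,0,1],
)

```text
clock: 2.53
tcp_pos: [0.599, 0.0404, 0.1591]
orientation: [0.001, 0.636, 0.771, -0.0]
wrist_force: [0.2, 0.2, 0.3]
finger_gap: 0.0857
```

```bash
cat >> h.py <<'E'
import pickle
def shot(n):
    s=get_state();i=camera_info("wrist");im=read_camera("wrist");cv2.imwrite(f"pics/{n}.png",im)
    pickle.dump((s,i),open(f"{n}.pkl","wb"));print(n,round(s["clock"],2),s["tcp_pos"].round(4) if hasattr(s["tcp_pos"],"round") else s["tcp_pos"]);return im,i
E
python3 -c "
from h import *
im,i=shot('w1')
cv2.imwrite('pics/w1v.png',cv2.resize(im,(800,600),interpolation=cv2.INTER_CUBIC))"
```

```text
w1 2.53 [0.599  0.0404 0.1591]
```

View pics/w1v.png

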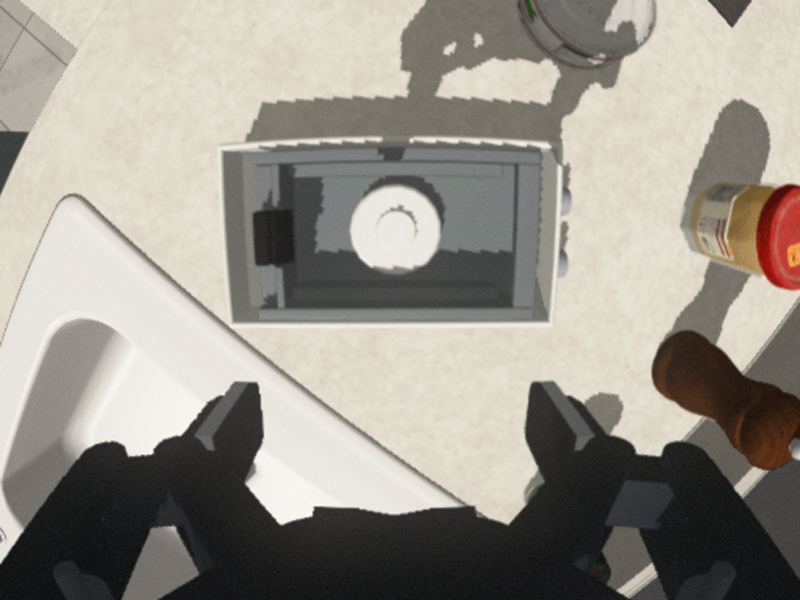

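The wrist view shows the case clearly: rim corners at about (222,147), (553,143), (550,323), (233,325) in the 800-wide picture, ledge on the right (513–533, y 165–310), black catch on the left (255–293, 210–265). The cassette is shifted towards the ledge end. A second view for stereo follows.

send_rows(
  series=[0,-7,0,0,0,0,1,0,-7,0,0,0,0,1,0,-7,0,0,0,0,1],
)

```text
clock: 2.83
tcp_pos: [0.5208, 0.0319, 0.1591]
orientation: [-0.003, 0.634, 0.773, -0.002]
wrist_force: [-0.8, 0.7, 0.1]
finger_gap: 0.0854
```

```bash
python3 -c "
from h import *
im,i=shot('w2')
a=cv2.imread('pics/w1.png')[80:220,130:380]
s=pickle.load(open('w1.pkl','rb'))
print(proj('wrist',[[.59,.082,.045]],s[1]),proj('wrist',[[.59,.082,.045]],i))
c=proj('wrist',[[.59,.082,.045]],i)[0].astype(int);print(c)
x0=max(0,c[0]-125);y0=max(0,c[1]-70);print('w2 off',x0,y0)
b=im[y0:y0+140,x0:x0+250]
f=lambda m:cv2.resize(m,None,fx=3.2,fy=2.14*1,interpolation=cv2.INTER_CUBIC)
def f(m):
    m=cv2.resize(m,None,fx=3,fy=3,interpolation=cv2.INTER_CUBIC)[:300] if 0 else cv2.resize(m,None,fx=3,fy=3,interpolation=cv2.INTER_CUBIC)
    return m
cv2.imwrite('pics/c1.png',cv2.convertScaleAbs(f(a),alpha=1.3));cv2.imwrite('pics/c2.png',cv2.convertScaleAbs(f(b),alpha=1.3))
"
```

```text
w2 2.83 [0.5208 0.0319 0.1591]
[[250.2639632  145.80766786]] [[339.78494319 155.55453306]]
[339 155]
w2 off 214 85
```

View pics/c1.png

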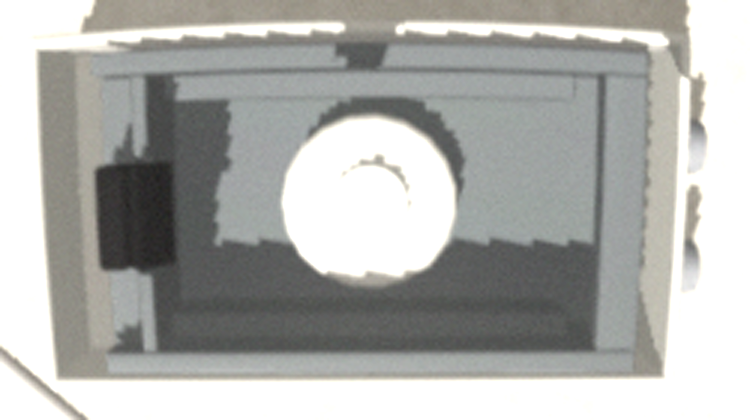

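View pics/c2.png

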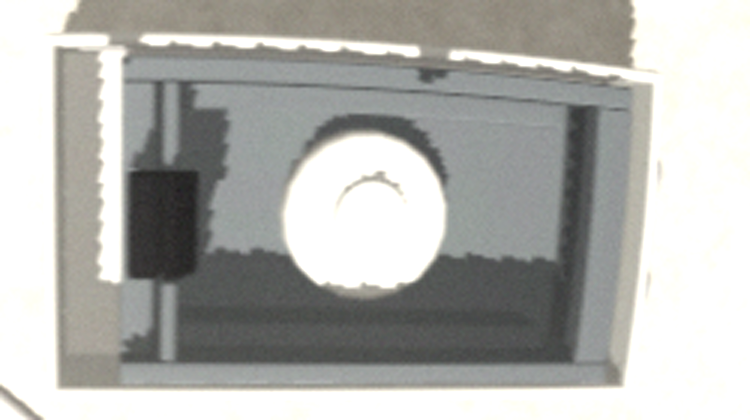

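```bash
cat > fit.py <<'E'
from h import *
from scipy.optimize import least_squares
def solve(obs,p0):
    """obs: list of (info, model pts mm, pixels); pose x,y,z,yaw of frame"""
    def f(p):
        return np.concatenate([(proj("wrist",R.from_euler('z',p[3]).apply(M/1000)+p[:3],i)-u).ravel() for i,M,u in obs])
    r=least_squares(f,p0);return r.x,f(r.x).reshape(-1,2)
E
python3 - <<'E'
from fit import *
M=np.array([[-67,-41,50],[-67,41,50],[63.5,-41,50],[63.5,41,50],[58,-15,45],[58,15,45]],float)
c1=np.array([[603,75],[597,351],[147,77],[157,350],[175,163],[175,268]])/3+[130,80]
c2=np.array([[595,104],[577,362],[179,84],[176,361],[198,172],[197,278]])/3+[214,85]
i1=pickle.load(open('w1.pkl','rb'))[1];i2=pickle.load(open('w2.pkl','rb'))[1]
# NB case/cassette frame incl. shift
for o in ([(i1,M,c1),(i2,M,c2)],[(i1,M,c1)],[(i2,M,c2)]):
    p,r=solve(o,[.59,.082,0,np.radians(191)]);print(p[:3].round(4),np.degrees(p[3]).round(2));print(r.round(1).tolist())
print(i1['xyz'],i2['xyz'])
E
```

```text
[ 5.942e-01  7.840e-02 -5.000e-04] 191.44
[[1.3, -0.3], [0.1, 0.2], [0.2, -0.0], [1.3, 1.8], [-0.8, 0.7], [0.7, -0.6], [0.5, 0.3], [-1.1, -0.4], [-0.3, -0.9], [-0.2, 0.7], [-0.8, -0.1], [-0.9, -1.5]]
[ 0.5937  0.0784 -0.0017] 191.22
[[0.6, -0.1], [-0.9, 0.0], [0.1, -0.3], [0.9, 1.1], [-1.0, 0.3], [0.4, -1.1]]
[ 0.5948  0.0783 -0.001 ] 191.67
[[0.6, 0.3], [-0.7, -0.6], [0.1, -0.3], [0.5, 1.1], [-0.3, 0.4], [-0.3, -1.1]]
[0.58638351 0.10663097 0.30130775] [0.50898796 0.09779336 0.30147592]
```

```bash
python3 -c "
from h import *
print(rel([.497,.293,.16],down(20)))"
```

```text
([26.13, 2.45, 0.04], [-0.17, -0.09, -8.7])
```

send_rows(
  series=[26.1,2.5,0,0,0,-8.7,1,26.1,2.5,0,0,0,-8.7,1,26.1,2.5,0,0,0,-8.7,1,26.1,2.5,0,0,0,-8.7,1,26.1,2.5,0,0,0,-8.7,1,26.1,2.5,0,0,0,-8.7,1,26.1,2.5,0,0,0,-8.7,1,26.1,2.5,0,0,0,-8.7,1,26.1,2.5,0,0,0,-8.7,1],
)

```text
clock: 3.63
tcp_pos: [0.5012, 0.2931, 0.1606]
orientation: [0.0, 0.573, 0.82, 0.0]
wrist_force: [-0.7, -0.2, -0.1]
finger_gap: 0.0856
```

```bash
python3 -c "
from h import *
shot('w3')"
```

```text
w3 3.63 [0.5012 0.2931 0.1606]
```

send_rows(
  series=[0,-6,0,0,0,0,1,0,-6,0,0,0,0,1,0,-6,0,0,0,0,1],
)

```text
clock: 3.93
tcp_pos: [0.4412, 0.2685, 0.1598]
orientation: [-0.001, 0.575, 0.818, -0.002]
wrist_force: [-0.2, -0.6, 0.6]
finger_gap: 0.0857
```

```bash
python3 -c "
from h import *
shot('w4')
V=[]
for n in('w3','w4'):
    im=cv2.imread(f'pics/{n}.png');i=pickle.load(open(n+'.pkl','rb'))[1]
    c=proj('wrist',[[.473,.329,.01]],i)[0].astype(int);x0=max(0,c[0]-95);y0=max(0,c[1]-50);print(n,x0,y0)
    V.append(cv2.resize(im[y0:y0+100,x0:x0+200],(800,400),interpolation=cv2.INTER_CUBIC)[:,:])
    V[-1]=cv2.resize(im[y0:y0+100,x0:x0+200],(600,300),interpolation=cv2.INTER_CUBIC)
cv2.imwrite('pics/c34.png',cv2.convertScaleAbs(np.vstack(V),alpha=1.3))"
```

```text
w4 3.93 [0.4412 0.2685 0.1598]
w3 142 91
w4 208 89
```

View pics/c34.png

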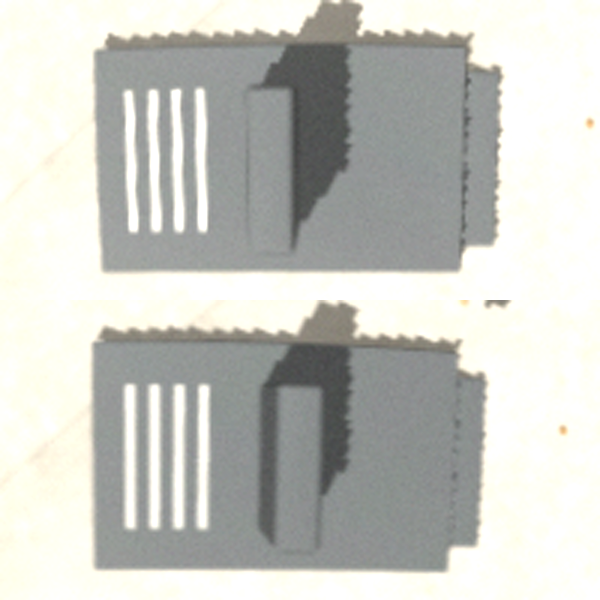

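Run:
```python
from fit import *
M=np.array([[62,-38.5,-19],[62,38.5,-19],[-62,-38.5,-19],[-62,38.5,-19],[7,-25,19],[7,25,19],[-7,-25,19],[-7,25,19]],float)
c1=np.array([[95,50],[103,270],[466,45],[460,270],[246,88],[247,250],[295,88],[291,252]])/3+[142,91]
c2=np.array([[94,42],[95,268],[459,50],[447,270],[275,87],[276,250],[322,88],[318,250]])/3+[208,89]
i1=pickle.load(open('w3.pkl','rb'))[1];i2=pickle.load(open('w4.pkl','rb'))[1]
for o in ([(i1,M,c1),(i2,M,c2)],[(i1,M,c1)],[(i2,M,c2)]):
    p,r=solve(o,[.473,.329,0.027,np.radians(200)]);print(p[:3].round(4),np.degrees(p[3]).round(2));print(r.round(1).tolist())
s=get_state();print(s['clock'],s['tcp_pos'])
a=np.degrees(solve([(i1,M,c1),(i2,M,c2)],[.473,.329,0.027,np.radians(200)])[0][3])-180
print(a)
```

```text
[0.4717 0.3257 0.0241] 200.03
[[0.1, -0.3], [0.2, 0.6], [0.1, 0.1], [0.3, 0.4], [0.5, -1.1], [0.9, 1.3], [0.3, -1.2], [1.9, 0.5], [-1.1, -0.2], [-0.7, 0.6], [-1.3, 0.8], [-0.7, 0.4], [0.1, -1.4], [-1.4, 0.6], [0.2, -1.3], [-0.1, 0.7]]
[0.4712 0.3253 0.0219] 199.88
[[0.1, -0.2], [0.0, 0.1], [-0.8, 0.5], [-0.7, 0.3], [0.0, -0.9], [0.3, 1.0], [-0.3, -1.0], [1.2, 0.3]]
[0.4726 0.3258 0.0222] 200.19
[[-0.2, 0.2], [0.4, 0.6], [-1.2, 0.9], [-0.4, 0.0], [0.7, -1.2], [-0.7, 0.4], [0.6, -1.1], [0.5, 0.5]]
3.9833 [0.44375024 0.26933769 0.16050165]
20.033450587354395
```

```bash
python3 -c "
from h import *
print(rel([.4717,.3257,.06],down(20)),rel([.4717,.3257,.0118],down(20)))"
```

```text
([4.36, 4.55, 10.04], [-0.06, 0.01, -0.16]) ([4.36, 4.56, 14.86], [-0.06, 0.01, -0.16])
```

send_rows(
  series=[4.4,4.6,3,0,0,0,1,4.4,4.6,6,0,0,0,1,4.4,4.6,9,0,0,0,1,4.4,4.6,11,0,0,0,1,4.4,4.6,12.5,0,0,0,1,4.4,4.6,14,0,0,0,1,4.4,4.6,14.9,0,0,0,1,4.4,4.6,14.9,0,0,0,1],
)

```text
clock: 4.65
tcp_pos: [0.4732, 0.3271, 0.0095]
orientation: [-0.001, 0.575, 0.818, -0.001]
wrist_force: [0.2, 0.6, -0.9]
finger_gap: 0.0854
```

send_rows(
  series=[0,0,0,0,0,0,0.5,0,0,0,0,0,0,0.2,0,0,0,0,0,0,0,0,0,0,0,0,0,0,0,0,0,0,0,0,0,0,0,0,0,0,0,0,0,0,0,0,0,0,0,0,0,0,0,0,0,0],
  newtons=60,
)

```text
clock: 5.32
tcp_pos: [0.4737, 0.3287, 0.0121]
orientation: [0.0, 0.574, 0.819, 0.001]
wrist_force: [-1.0, -1.0, 5.7]
finger_gap: 0.0135
```

```bash
python3 -c "
from h import *
s=get_state();print({k:np.round(s[k],4).tolist() for k in('clock','tcp_pos','orientation','wrist_force','ft_torque','finger_gap','joint_pos')},rel([.4717,.3257,.0118],down(20)))"
```

```text
{'clock': 5.3167, 'tcp_pos': [0.4737, 0.3287, 0.0121], 'orientation': [0.0003, 0.5738, 0.819, 0.0006], 'wrist_force': [-1.0476, -0.9517, 5.6711], 'ft_torque': [-0.0522, 0.2056, 0.0368], 'finger_gap': 0.0135, 'joint_pos': [0.4674, 0.4717, -0.2897, 0.8082, 0.0001, 1.6897]} ([-0.21, -0.29, 0.03], [0.07, -0.01, -0.03])
```

send_rows(
  series=[0,0,-1,0,0,0,0,0,0,-3,0,0,0,0,0,0,-6,0,0,0,0,0,0,-9,0,0,0,0,0,0,-9,0,0,0,0,0,0,-9,0,0,0,0],
)

```text
clock: 5.82
tcp_pos: [0.4746, 0.3291, 0.1036]
orientation: [0.001, 0.574, 0.819, 0.002]
wrist_force: [-0.3, 0.3, -1.4]
finger_gap: 0.013
```

```bash
python3 -c "
from h import *
for k in range(5):
    s=get_state();print({k:np.round(s[k],4).tolist() for k in('clock','tcp_pos','orientation','wrist_force','ft_torque','finger_gap')}); read_camera('wrist')
shot('w5')"
```

```text
{'clock': 5.8167, 'tcp_pos': [0.4746, 0.3291, 0.1036], 'orientation': [0.001, 0.5738, 0.819, 0.0019], 'wrist_force': [-0.2564, 0.2508, -1.4164], 'ft_torque': [-0.0248, 0.0393, -0.002], 'finger_gap': 0.013}
{'clock': 5.8667, 'tcp_pos': [0.4733, 0.3285, 0.1018], 'orientation': [0.0002, 0.5738, 0.819, 0.0004], 'wrist_force': [-0.08, -0.3854, -1.7803], 'ft_torque': [-0.0436, 0.0084, -0.0125], 'finger_gap': 0.0134}
{'clock': 5.9167, 'tcp_pos': [0.4725, 0.328, 0.1006], 'orientation': [-0.0004, 0.5738, 0.819, -0.0006], 'wrist_force': [-0.4893, -0.1679, -1.4579], 'ft_torque': [-0.0036, -0.0292, 0.0195], 'finger_gap': 0.0135}
{'clock': 5.9667, 'tcp_pos': [0.4721, 0.3278, 0.1], 'orientation': [-0.0007, 0.5738, 0.819, -0.0012], 'wrist_force': [0.0019, 0.0517, -1.9102], 'ft_torque': [0.0113, 0.0321, -0.0183], 'finger_gap': 0.0132}
{'clock': 6.0167, 'tcp_pos': [0.472, 0.3277, 0.0997], 'orientation': [-0.0008, 0.5739, 0.819, -0.0014], 'wrist_force': [0.1791, -1.0933, -2.0262], 'ft_torque': [-0.0083, 0.0338, 0.0281], 'finger_gap': 0.0131}
w5 6.07 [0.4721 0.3278 0.0997]
```

```bash
python3 -c "
from h import *
im=cv2.imread('pics/w5.png')[190:384,130:380]
cv2.imwrite('pics/w5v.png',cv2.convertScaleAbs(cv2.resize(im,(750,582),interpolation=cv2.INTER_CUBIC),alpha=1.3))
s,i=pickle.load(open('w5.pkl','rb'))
Rc=R.from_euler('z',200,degrees=True)
o=np.array(s['tcp_pos'])+[0,0,.015]
M=np.array([[62,-38.5,-19],[62,38.5,-19],[-62,-38.5,-19],[-62,38.5,-19],[7,-25,19],[-7,-25,19],[-74,-30,-23]])/1000
print(((proj('wrist',Rc.apply(M)+o,i)-[130,190])*3).round())
"
```

```text
[[ 13. -41.]
 [ 65. 329.]
 [717. -42.]
 [667. 329.]
 [310. 114.]
 [418. 114.]
 [763.   0.]]
```

View pics/w5v.png

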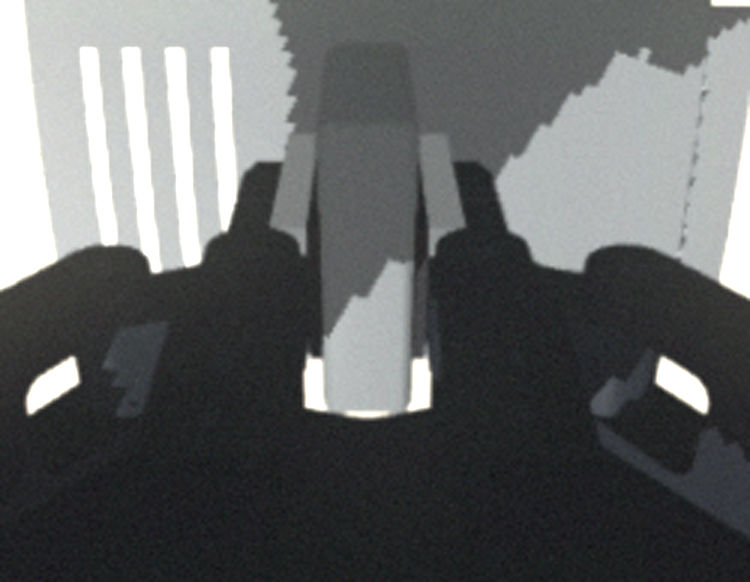

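The picture shows the rib held squarely between the pads at its middle (rib 320–415, plate edges at x≈45 and 690, as predicted). Now plan the tilted approach.

```bash
cat >> h.py <<'E'
CX,CY,YAW=.5942,.0784,191.44
def pose(xs,h,th,ht=11.,yo=-1.4,dy=0):
    """TCP pose for tongue start at cassette x=xs mm, h mm above rail, tilt th deg"""
    Rz=R.from_euler('z',YAW,degrees=True);Rc=Rz*R.from_euler('y',-th,degrees=True)
    p=np.array([CX,CY,0])+Rz.apply(np.array([xs,dy,34+h])/1000)+Rc.apply(np.array([62,yo,ht])/1000)
    return p,Rc*R.from_matrix([[0,-1,0],[-1,0,0],[0,0,-1]])
def where(s,ht=11.,yo=-1.4):
    Rz=R.from_euler('z',YAW,degrees=True);Rt=q2R(s['orientation'])
    Rc=Rt*R.from_matrix([[0,-1,0],[-1,0,0],[0,0,-1]]).inv()
    S=Rz.inv().apply(np.array(s['tcp_pos'])-Rc.apply(np.array([62,yo,ht])/1000)-[CX,CY,0])*1000
    e=(Rz.inv()*Rc).as_rotvec(degrees=True)
    F=Rz.inv().apply(s['wrist_force']);T=Rz.inv().apply(s['ft_torque'])
    print('t',round(s['clock'],2),'S',(S-[0,0,34]).round(1),'rot',e.round(1),'F',F.round(1),'T',T.round(2),'gap',round(s['finger_gap'],4))
E
python3 -c "
from h import *
s=get_state();where(s)
p,r=pose(-46,60,16);print(p,rel(p,r))
p,r=pose(-46,8,16);print(p,rel(p,r))
"
```

```text
t 6.12 S [   8.6 -276.5   54.6] rot [ 0.  -0.2  8.5] F [-0.2  0.1 -1.4] T [ 0.04 -0.01 -0.01] gap 0.0129
[0.58356603 0.07767647 0.12166339] ([-27.31, 1.92, -2.18], [15.8, 1.22, 8.46])
[0.58356603 0.07767647 0.06966339] ([-27.31, 1.94, 3.02], [15.8, 1.22, 8.46])
```

send_rows(
  series=[-3,0.2,-1.5,2,0,1,0,-6,0.5,-2.2,4,0,2,0,-9.5,0.8,-2.2,6,0.3,3,0,-13,1,-2.2,8,0.5,4,0,-16.5,1.3,-2.2,10,0.7,5,0,-20,1.6,-2.2,12,0.9,6,0,-23.5,1.8,-2.2,14,1.1,7.5,0,-26,1.9,-2.2,15.8,1.2,8.5,0,-27.3,1.9,-2.2,15.8,1.2,8.5,0,-27.3,1.9,-2.2,15.8,1.2,8.5,0],
)

```text
clock: 6.95
tcp_pos: [0.5853, 0.0753, 0.1215]
orientation: [-0.088, 0.629, 0.765, -0.107]
wrist_force: [1.3, -0.2, -2.6]
finger_gap: 0.0133
```

send_rows(
  series=[0,0,0,0,0,0,0,0,0,0,0,0,0,0,0,0,0,0,0,0,0],
)

```text
clock: 7.2
tcp_pos: [0.5835, 0.0797, 0.1236]
orientation: [-0.087, 0.626, 0.767, -0.106]
wrist_force: [-0.4, 0.4, -1.7]
finger_gap: 0.0131
```

```bash
python3 -c "
from h import *
s=get_state();where(s);print(s['joint_pos'].round(2) if hasattr(s['joint_pos'],'round') else s['joint_pos'])
shot('w6')
p,r=pose(-46,8,16);print(p,rel(p,r))
p,r=pose(-46,3,16);print(p,rel(p,r))
"
```

```text
t 7.2 S [-46.5  -2.1  62.1] rot [ -0.  -15.8   0.1] F [ 0.3 -0.4 -1.7] T [ 0.01  0.35 -0.  ] gap 0.0131
[ 0.02  0.63  0.23  1.45 -0.05  1.4 ]
w6 7.2 [0.5835 0.0797 0.1236]
[0.58356603 0.07767647 0.06966339] ([-0.21, 1.43, 5.21], [0.19, -0.01, 0.1])
[0.58356603 0.07767647 0.06466339] ([-0.21, 1.57, 5.69], [0.19, -0.01, 0.1])
```

send_rows(
  series=[-0.1,0.3,1,0.2,0,0,0,-0.2,0.6,2.2,0.2,0,0,0,-0.2,1,3.6,0.2,0,0,0,-0.2,1.3,4.6,0.2,0,0,0,-0.2,1.45,5.2,0.2,0,0,0,-0.2,1.45,5.2,0.2,0,0,0,-0.2,1.45,5.2,0.2,0,0,0,-0.2,1.45,5.2,0.2,0,0,0],
)

```text
clock: 7.92
tcp_pos: [0.5848, 0.0764, 0.07]
orientation: [-0.088, 0.627, 0.766, -0.107]
wrist_force: [-0.2, 0.5, -0.9]
finger_gap: 0.0133
```

```bash
python3 -c "
from h import *
s=get_state();where(s)
im,i=shot('w7')
cv2.imwrite('pics/w7v.png',cv2.convertScaleAbs(cv2.resize(im[60:360,60:460],(800,600),interpolation=cv2.INTER_CUBIC),alpha=1.4))
p,r=pose(-46,3,16);print(p,rel(p,r))
"
```

```text
t 7.92 S [-47.    1.5   8.3] rot [ -0. -16.  -0.] F [ 0.  -0.6 -0.9] T [-0.03  0.36 -0.01] gap 0.0133
w7 7.92 [0.5848 0.0764 0.07  ]
[0.58356603 0.07767647 0.06466339] ([0.16, 0.04, 0.56], [0.05, -0.02, -0.03])
```

View pics/w7v.png

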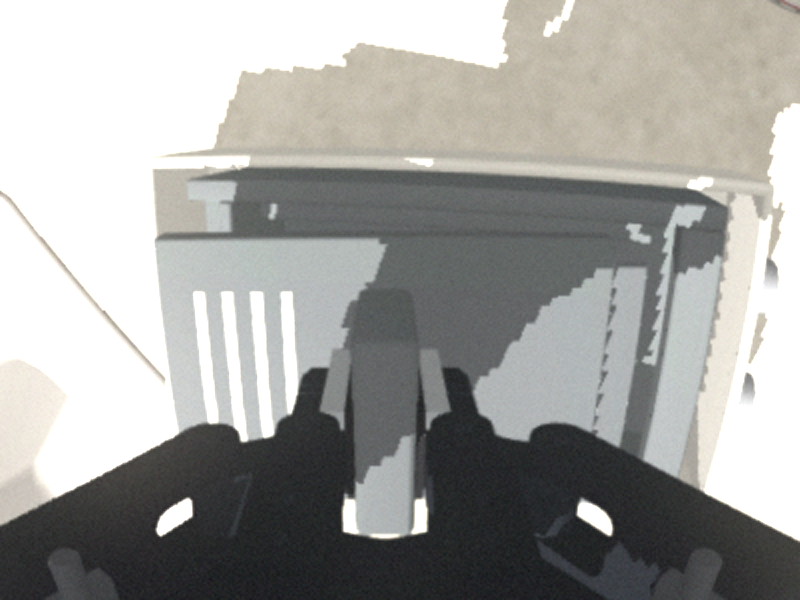

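The picture shows the tilted cover over the bay: tongue tip at x≈645, ledge edge at x≈668 (about 9 mm ahead), plate inside the long walls.

send_rows(
  series=[0.05,0.03,0.2,0,0,0,0,0.1,0.05,0.4,0,0,0,0,0.1,0.05,0.55,0,0,0,0,0.1,0.05,0.55,0,0,0,0,0.1,0.05,0.55,0,0,0,0,0.1,0.05,0.55,0,0,0,0],
)

```text
clock: 8.47
tcp_pos: [0.5833, 0.077, 0.064]
orientation: [-0.088, 0.627, 0.766, -0.108]
wrist_force: [0.5, -0.3, -1.3]
finger_gap: 0.0129
```

```bash
python3 -c "
from h import *
s=get_state();where(s)
p,r=pose(-58,3,16);print(rel(p,r))
"
```

```text
t 8.47 S [-45.6   0.6   2.3] rot [ -0. -16.  -0.] F [-0.4  0.4 -1.3] T [0.04 0.36 0.  ] gap 0.0129
([0.06, 1.18, -0.41], [-0.03, -0.03, -0.03])
```

send_rows(
  series=[0.05,0.15,-0.05,0,0,0,0,0.05,0.3,-0.1,0,0,0,0,0.05,0.45,-0.16,0,0,0,0,0.05,0.6,-0.21,0,0,0,0,0.05,0.75,-0.26,0,0,0,0,0.05,0.9,-0.3,0,0,0,0,0.05,1.05,-0.36,0,0,0,0,0.05,1.2,-0.4,0,0,0,0,0.05,1.2,-0.4,0,0,0,0,0.05,1.2,-0.4,0,0,0,0],
)

```text
clock: 9.3
tcp_pos: [0.5956, 0.0801, 0.0645]
orientation: [-0.088, 0.627, 0.766, -0.108]
wrist_force: [0.2, -0.1, -1.7]
finger_gap: 0.0131
```

```bash
python3 -c "
from h import *
s=get_state();where(s)
p,r=pose(-64,3,16);print(rel(p,r))
"
```

```text
t 9.3 S [-58.3   0.1   2.8] rot [ -0. -16.  -0.] F [-0.1  0.1 -1.7] T [0.04 0.34 0.02] gap 0.0131
([0.01, 0.54, -0.18], [-0.03, -0.03, -0.03])
```

send_rows(
  series=[0,0.1,-0.03,0,0,0,0,0,0.2,-0.06,0,0,0,0,0,0.3,-0.08,0,0,0,0,0,0.4,-0.11,0,0,0,0,0,0.5,-0.14,0,0,0,0,0,0.5,-0.14,0,0,0,0,0,0.5,-0.14,0,0,0,0],
)

```text
clock: 9.88
tcp_pos: [0.5994, 0.0809, 0.0644]
orientation: [-0.089, 0.627, 0.766, -0.109]
wrist_force: [-5.2, -1.5, -0.1]
finger_gap: 0.0133
```

```bash
python3 -c "
from h import *
s=get_state();where(s)
"
```

```text
t 9.88 S [-62.1  -0.    2.6] rot [ -0.  -16.2  -0. ] F [ 5.4  0.4 -0.1] T [ 0.08 -0.87 -0.07] gap 0.0133
```

Stop felt at S≈−62.1 mm (expected −62.9): the tongue tip is against the pocket wall, well past the ledge edge. Back off slightly and lower onto the rails.

send_rows(
  series=[0,-0.1,0.03,0,0,0,0,0,-0.16,0.05,0,0,0,0,0,-0.13,0.12,0,0,0,0,0,-0.11,0.2,0,0,0,0,0,-0.09,0.29,0,0,0,0,0,-0.09,0.29,0,0,0,0,0,-0.09,0.29,0,0,0,0],
)

```text
clock: 10.47
tcp_pos: [0.5992, 0.0807, 0.0622]
orientation: [-0.088, 0.627, 0.766, -0.108]
wrist_force: [-2.4, -0.5, 1.2]
finger_gap: 0.0132
```

```bash
python3 -c "
from h import *
s=get_state();where(s)
"
```

```text
t 10.47 S [-61.9   0.1   0.5] rot [ -0. -16.  -0.] F [ 2.5 -0.   1.2] T [-0.04 -0.2  -0.07] gap 0.0132
```

```bash
cat >> h.py <<'E'
def steps(a,seq):
    """a=(xs,h,th) now commanded; seq list of (xs,h,th): rows in tool axes"""
    p0,R0=pose(*a)
    for q in seq:
        p,r=pose(*q);d=R0.inv().apply(p-p0)*100;w=(R0.inv()*r).as_rotvec(degrees=True)
        print(q,d.round(2).tolist(),w.round(1).tolist())
E
python3 -c "
from h import *
steps((-62,0,16),[(-61.4,0.3,t) for t in(15,14,13,12,11,10,9,8)])
"
```

```text
(-61.4, 0.3, 15) [-0.0, -0.08, 0.1] [-1.0, 0.0, 0.0]
(-61.4, 0.3, 14) [-0.0, -0.1, 0.2] [-2.0, -0.0, -0.0]
(-61.4, 0.3, 13) [-0.0, -0.12, 0.31] [-3.0, 0.0, 0.0]
(-61.4, 0.3, 12) [-0.0, -0.13, 0.42] [-4.0, -0.0, -0.0]
(-61.4, 0.3, 11) [-0.0, -0.14, 0.53] [-5.0, -0.0, 0.0]
(-61.4, 0.3, 10) [-0.0, -0.15, 0.64] [-6.0, -0.0, 0.0]
(-61.4, 0.3, 9) [-0.0, -0.15, 0.75] [-7.0, 0.0, 0.0]
(-61.4, 0.3, 8) [-0.0, -0.16, 0.86] [-8.0, -0.0, -0.0]
```

send_rows(
  series=[0,-0.08,0.1,-1,0,0,0,0,-0.1,0.2,-2,0,0,0,0,-0.12,0.31,-3,0,0,0,0,-0.13,0.42,-4,0,0,0,0,-0.14,0.53,-5,0,0,0,0,-0.15,0.64,-6,0,0,0,0,-0.15,0.75,-7,0,0,0,0,-0.16,0.86,-8,0,0,0,0,-0.16,0.86,-8,0,0,0,0,-0.16,0.86,-8,0,0,0],
)

```text
clock: 11.3
tcp_pos: [0.5957, 0.08, 0.0544]
orientation: [-0.044, 0.632, 0.772, -0.054]
wrist_force: [-0.6, 0.6, -1.2]
finger_gap: 0.0131
```

```bash
python3 -c "
from h import *
s=get_state();where(s)
steps((-62,0,8),[(-62,0,t) for t in(7,6,5,4,3,2,1,0)])
"
```

```text
t 11.3 S [-61.7   0.1   0.9] rot [-0. -8. -0.] F [ 0.4 -0.7 -1.2] T [-0.05  0.13  0.01] gap 0.0131
(-62, 0, 7) [-0.0, -0.02, 0.11] [-1.0, -0.0, -0.0]
(-62, 0, 6) [-0.0, -0.03, 0.22] [-2.0, -0.0, 0.0]
(-62, 0, 5) [-0.0, -0.05, 0.33] [-3.0, -0.0, -0.0]
(-62, 0, 4) [-0.0, -0.06, 0.44] [-4.0, 0.0, 0.0]
(-62, 0, 3) [0.0, -0.07, 0.54] [-5.0, 0.0, 0.0]
(-62, 0, 2) [-0.0, -0.08, 0.65] [-6.0, 0.0, 0.0]
(-62, 0, 1) [-0.0, -0.09, 0.76] [-7.0, 0.0, 0.0]
(-62, 0, 0) [-0.0, -0.09, 0.87] [-8.0, 0.0, 0.0]
```

send_rows(
  series=[0,-0.02,0.11,-1,0,0,0,0,-0.03,0.22,-2,0,0,0,0,-0.04,0.27,-2.5,0,0,0,0,-0.05,0.33,-3,0,0,0,0,-0.05,0.38,-3.5,0,0,0,0,-0.06,0.44,-4,0,0,0,0,-0.06,0.44,-4,0,0,0,0,-0.06,0.44,-4,0,0,0],
)

```text
clock: 11.97
tcp_pos: [0.5946, 0.0798, 0.0501]
orientation: [-0.022, 0.633, 0.773, -0.027]
wrist_force: [0.5, -0.3, 0.5]
finger_gap: 0.0133
```

```bash
python3 -c "
from h import *
s=get_state();where(s)
steps((-62,0,4),[(-62,0,t) for t in(3.5,3,2.5,2,1.5,1,.5,0,-1)])
"
```

```text
t 11.97 S [-61.7   0.2   0.8] rot [-0. -4. -0.] F [-0.4  0.4  0.5] T [-0.02  0.45  0.01] gap 0.0133
(-62, 0, 3.5) [0.0, -0.01, 0.05] [-0.5, -0.0, -0.0]
(-62, 0, 3) [0.0, -0.02, 0.11] [-1.0, -0.0, -0.0]
(-62, 0, 2.5) [0.0, -0.03, 0.16] [-1.5, -0.0, -0.0]
(-62, 0, 2) [0.0, -0.03, 0.22] [-2.0, 0.0, 0.0]
(-62, 0, 1.5) [-0.0, -0.04, 0.27] [-2.5, 0.0, 0.0]
(-62, 0, 1) [0.0, -0.05, 0.33] [-3.0, 0.0, 0.0]
(-62, 0, 0.5) [0.0, -0.06, 0.38] [-3.5, -0.0, -0.0]
(-62, 0, 0) [0.0, -0.06, 0.44] [-4.0, 0.0, 0.0]
(-62, 0, -1) [-0.0, -0.07, 0.54] [-5.0, 0.0, 0.0]
```

send_rows(
  series=[0,-0.01,0.05,-0.5,0,0,0,0,-0.02,0.11,-1,0,0,0,0,-0.03,0.16,-1.5,0,0,0,0,-0.03,0.22,-2,0,0,0,0,-0.04,0.27,-2.5,0,0,0,0,-0.05,0.33,-3,0,0,0,0,-0.06,0.38,-3.5,0,0,0,0,-0.06,0.44,-4,0,0,0,0,-0.06,0.44,-4,0,0,0,0,-0.06,0.44,-4,0,0,0],
)

```text
clock: 12.8
tcp_pos: [0.5933, 0.0795, 0.0461]
orientation: [0.0, 0.633, 0.774, 0.0]
wrist_force: [1.6, 1.2, 5.3]
finger_gap: 0.0135
```

```bash
python3 -c "
from h import *
s=get_state();where(s)
"
```

```text
t 12.8 S [-61.4   0.2   1.2] rot [-0.  0. -0.] F [-1.8 -0.8  5.3] T [0.02 0.32 0.02] gap 0.0135
```

send_rows(
  series=[0,0,0.05,-0.5,0,0,0,0,0,0.1,-1,0,0,0,0,0,0.15,-1.5,0,0,0,0,0,0.2,-2,0,0,0,0,0,0.2,-2,0,0,0,0,0,0.2,-2,0,0,0],
)

```text
clock: 13.3
tcp_pos: [0.5936, 0.0795, 0.0469]
orientation: [0.012, 0.633, 0.774, 0.014]
wrist_force: [-3.4, 1.1, 24.2]
finger_gap: 0.0133
```

```bash
python3 -c "
from h import *
s=get_state();where(s)
im,i=shot('w8')
cv2.imwrite('pics/w8v.png',cv2.convertScaleAbs(cv2.resize(im[60:360,60:460],(800,600),interpolation=cv2.INTER_CUBIC),alpha=1.4))
"
```

```text
t 13.3 S [-62.    0.2   4.2] rot [ 0.   2.1 -0. ] F [ 3.2 -1.8 24.2] T [-0.29 -1.93 -0.03] gap 0.0133
w8 13.3 [0.5936 0.0795 0.0469]
```

View pics/w8v.png

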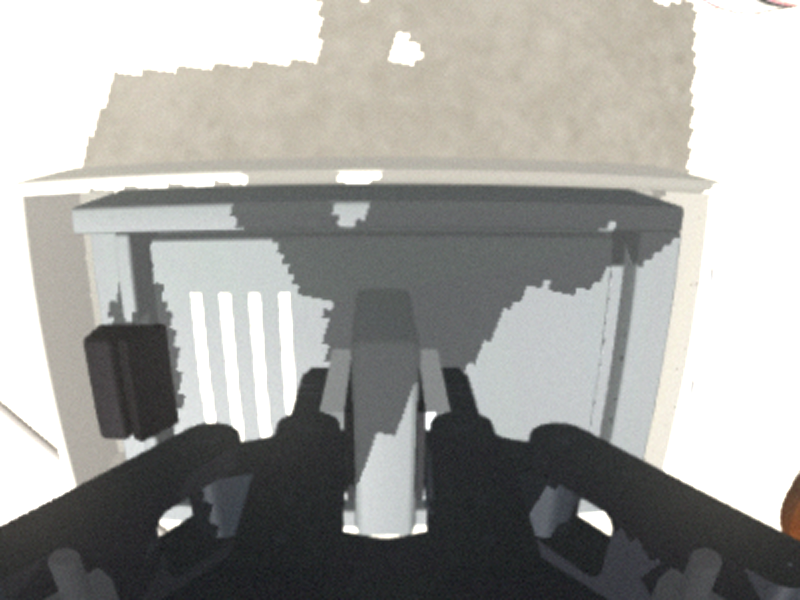

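Firm 24 N support on the rails; the picture shows the black catch's right edge (x≈175) overlapping the plate's near edge (x≈150), tongue under the ledge (right, 610–640). Unload and release.

send_rows(
  series=[0,0,-0.1,1,0,0,0,0,0,-0.2,2,0,0,0,0,0,-0.28,2,0,0,0,0,0,-0.28,2,0,0,0,0,0,-0.28,2,0,0,0],
)

```text
clock: 13.77
tcp_pos: [0.5924, 0.0795, 0.0461]
orientation: [-0.001, 0.633, 0.774, -0.0]
wrist_force: [-0.8, -0.0, 4.9]
finger_gap: 0.0137
```

```bash
python3 -c "
from h import *
s=get_state();where(s)
"
```

```text
t 13.77 S [-60.4   0.    1. ] rot [-0.  -0.1 -0. ] F [ 0.8 -0.2  4.9] T [0.05 0.18 0.01] gap 0.0137
```

send_rows(
  series=[0,0,-0.1,0,0,0,0,0,0,-0.13,0,0,0,0,0,0,-0.13,0,0,0,0.2,0,0,-0.13,0,0,0,0.4,0,0,-0.13,0,0,0,0.4,0,0,-0.13,0,0,0,0.4],
)

```text
clock: 14.27
tcp_pos: [0.5929, 0.0795, 0.0474]
orientation: [-0.0, 0.633, 0.774, -0.0]
wrist_force: [-0.4, 0.5, -0.5]
finger_gap: 0.0341
```

```bash
python3 -c "
from h import *
s=get_state();where(s)
"
```

```text
t 14.27 S [-60.9   0.1   2.3] rot [-0. -0. -0.] F [ 0.3 -0.6 -0.5] T [-0.04 -0.02 -0.  ] gap 0.0341
```

send_rows(
  series=[0,0,-1,0,0,0,0.4,0,0,-3,0,0,0,0.4,0,0,-6,0,0,0,0.4,0,0,-9,0,0,0,0.4,-2,0,-11.3,0,0,0,0.4,-4,0,-11.3,0,0,0,0.4,-4,0,-11.3,0,0,0,0.4,-4,0,-11.3,0,0,0,0.4,-4,0,-11.3,0,0,0,0.4],
)

```text
clock: 15.02
tcp_pos: [0.6004, 0.0405, 0.1604]
orientation: [-0.001, 0.633, 0.774, -0.0]
wrist_force: [-0.4, -0.1, 0.1]
finger_gap: 0.0344
```

```bash
python3 -c "
from h import *
s=get_state();where(s)
im,i=shot('w9')
Rz=R.from_euler('z',YAW,degrees=True)
# fitted cover model in cassette frame (level, S=-62)
M=np.array([[62,-38.5,42],[62,38.5,42],[-62,-38.5,42],[-62,38.5,42],[7,-25,80],[7,25,80],[-7,-25,80],[-7,25,80]])/1000
u=proj('wrist',Rz.apply(M)+[CX,CY,0],i)
v=cv2.convertScaleAbs(cv2.resize(im[80:225,120:385],None,fx=3,fy=3,interpolation=cv2.INTER_CUBIC),alpha=1.3)
for p in u: cv2.circle(v,tuple(((p-[120,80])*3+1).astype(int)),3,(0,0,255),1)
cv2.imwrite('pics/w9v.png',v)
"
```

```text
t 15.02 S [-60.5  39.8 115.3] rot [-0.1 -0.1 -0.1] F [0.4 0.  0.1] T [-0.   -0.04 -0.01] gap 0.0344
w9 15.02 [0.6004 0.0405 0.1604]
```

View pics/w9v.png

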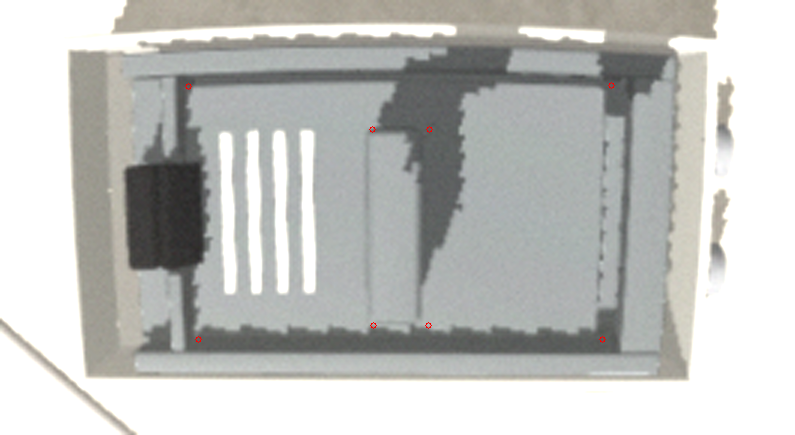

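The cover lies level in the bay. The catch (nose x≈203) overlaps the plate's near edge (x≈187) by about 4 mm. The tongue (605–625) goes in under the ledge edge (≈632), and the plate corners match the seated model within a few pixels. The gripper is clear.

```bash
python3 -c "
from h import *
print(hand_in(), get_state()['clock'])"
```

```text
the job is handed in; nothing more can be done
the job is handed in; nothing more can be done
```

I refitted the cover and handed the job in at about 15 s on the robot's clock. The tongue is hooked under the ledge, the catch is over the near end, and the gripper is clear.

**What I did:** I picked the cover up by its rib and tilted it 16°. I slid the tongue under the ledge until it met the stop with about 5 N, within 1 mm of where the camera put it. I backed off slightly, swung the near end down in small steps, released it and lifted the arm away.

**Last checks:**
- **Seating:** A closing press brought about 24 N of firm support at the rails. That was more than I meant to use, and I eased it off straight away.
- **Position:** In the final picture the catch covers the near edge by about 4 mm and the tongue goes in under the ledge. The gripper read no contact force.
- **Level:** The cover's corners mostly match the seated model within a few pixels, but it looked about 2% small. I put this down to the height bias of 3 to 5 mm low seen in my earlier fits of the cover.
- **Not checked:** I felt no separate click, so I judged the catch from the picture and the firm support. I did not re-measure the other objects; the arm met no unexpected force near them.

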